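# Gate the tipping tray and let only the bobbin out

### The job

Stand the gate board on the tipping tray's front ledge so that it closes off the two lanes holding the solid mallet heads and leaves only the waisted bobbin's lane open, then press down with the board to tip the tray and keep it tipped until the bobbin has rolled out into the trough below. Keep both mallet heads on the tray, then let the tray swing gently back to rest and stand the board upright on the table again where you took it from. Do not touch the bobbin, the heads, the tray or its stand with the fingers, and leave the whetstone and pincers alone.

Things in the scene. Friction and masses are not known exactly. Their poses are not given: they have to be found in the camera images.
- stand: Plywood stand fixed to the table, 283 mm deep (x), 330 mm wide (y), carrying a tipping tray, with a catch trough in front. Origin on the table below the middle of the tray's pivot axis; x points from the trough to the tray's closed rear, y along the pivot axis, z up. Two wooden cheeks, 96 mm high, hold the tray at y = +/-154 mm.
- pivot (a point): Middle of the pivot axis, 83 mm above the table, axes as the stand. The tray floor's upper face passes through it and reaches 95 mm forward to the open front edge and 50 mm back to the 36 mm high rear wall. Side walls 30 mm high at y = +/-138 mm. Two dividers, 6 mm thick, 20 mm high, at y = +/-47 mm: three lanes 88 mm wide, centred at y = -94, 0, +94 mm.
- ledge (a point): Point on the tray's front ledge (the bare floor in front of the dividers, from 50 to 95 mm ahead of the pivot axis), midway across, 70 mm ahead of the pivot axis; moves with the tray. At rest 89 mm above the table.
- trough (a point): Middle of the catch trough's floor, 19 mm above the table, 150 mm in front of the pivot axis. Inside 100 mm deep (stand x) and 314 mm wide (y); front wall rising 44 mm above that floor.
- tray (a joint): Tip angle of the tray, rad. 0 = at rest (floor leaning 0.09 rad down to the rear), grows as the front goes down, stop at 0.42 (floor sloping 0.33 rad down to the front). A light spring returns it to 0; holding it down at the ledge takes about 5 to 9 N. The front ledge sinks about 25 mm from rest to stop. The turned parts start rolling forward once it passes about 0.1.
- bobbin: Waisted bare wooden bobbin, 76 mm long, end flanges 54 mm in diameter, core 26 mm, lying across one of the two outer lanes against the rear wall. Origin at its centre, its length along its own y (it rolls, so its x and z turn).
- head_1: Solid cylindrical wooden mallet head with two dark bands, 76 mm long, 54 mm in diameter, lying in the other outer lane. Origin at its centre, its length along its own y.
- head_2: Same as head_1, lying in the middle lane.
- board: Gate board: upright plywood panel 160 mm long (its y), 14 mm thick (its x), with a steel shoe 26 mm wide and 10 mm high along its lower edge; 115 mm high in all, about 0.25 kg. Stands by itself on the table left of the stand. Origin in the middle of its underside, z up. Gripped across the panel's thickness near the middle of its top edge.
- whetstone: Loose grey whetstone, 140 x 50 x 22 mm, lying on the table; bystander. Origin at the middle of its underside.
- pincers: Loose pincers, 152 x 71 mm, lying on the table; bystander. Origin at the middle of their underside.
There are look-alikes about, which are no part of the job. Leave any blue or green look-alike of the head_2 alone.

How it is judged:
On the way, in this order (a step that is already met when the one before it is completed fails the run):
1. the board stands on the tray's front ledge, with the bobbin still in its lane (contact force between board and stand above 0.3 N and z of board in the frame of stand above 0.048 m and x of board in the frame of stand between -0.11 and -0.03 m and x of bobbin in the frame of stand above -0.09 m), for 0.05 s.
2. the bobbin lies in the trough while the board still holds the tray tipped (x of bobbin in the frame of stand below -0.09 m and z of bobbin in the frame of stand below 0.073 m and value of joint tray above 0.12 rad and contact force between board and stand above 0.3 N), for 0.1 s.
At the end, for the whole second after the job is handed in: The bobbin rests inside the trough, both mallet heads rest at the rear of the tray, the tray is back at rest (below 0.04 rad), and the board stands upright (within 0.1 rad) on the table within 40 mm of where it stood at the start, released (x of bobbin in the frame of stand between -0.2 and -0.1 m and y of bobbin in the frame of stand between -0.16 and 0.16 m and z of bobbin in the frame of stand below 0.073 m and linear speed of bobbin below 0.03 m/s and x of each of head_1, head_2 in the frame of stand above 0 m and z of each of head_1, head_2 in the frame of stand above 0.093 m and value of joint tray below 0.04 rad and angle between board's own z axis and vertical below 0.1 rad and distance of board from where it was at the start of the episode below 0.04 m and height (world z) of board below 0.008 m and linear speed of board below 0.02 m/s); the robot touches nothing.
It fails at once if a mallet head leaves the tray (x of any of head_1, head_2 in the frame of stand below -0.085 m).
It fails at once if the fingers touch the bobbin, a head, the tray or its stand (contact force between the fingers and bobbin above 1 N or contact force between the fingers and head_1 above 1 N or contact force between the fingers and head_2 above 1 N or contact force between the fingers and stand above 1 N).
It fails at once if the tray is let fly back: it swings back faster than 4 rad/s (velocity of joint tray below -4 rad/s).
It fails at once if the whetstone or pincers are moved by more than 30 mm (distance of any of whetstone, pincers from where it was at the start of the episode above 0.03 m).
It also fails if it takes over 56 s, if anything falls off the work surface, if the arm or the gripper's body presses on something with over 40 N, if the wrist force passes 120 N, or if a joint passes its speed limit or range.

### The arm

A 6-joint arm with a two-finger parallel gripper is mounted at the origin on a cart in front of the work surface, level with it; the furniture and walls round the work are solid. World frame = base frame: x ahead of the robot, y to its left, z up, the work surface at z = 0. Lengths are in m, angles in rad, forces in N, time in s.
With the tool pointing down it reaches from about 0.35 to 0.975 m from the base axis. Payload 4.9 kg.
Tool frame: the origin (TCP) lies at the very end of the fingers, on their centre line; the grasp point (between the pads) lies 19 mm behind it; z points along the fingers, y is the line along which they close (so a half turn about z gives the same grasp; the last joint's range is limited). The gripper opens to 85 mm and grips with 20 to 120 N. Pads are 22 mm wide; open, the fingers measure 114 mm over their backs; the gripper's body (76 mm by 85 mm) begins 54 mm behind the grasp point. The pads swing forward as they close: fully open they stand 13 mm farther back than shut.
Start: joints at [-1.374, 0.053, 1.613, -0, 1.476, -0.119], TCP at [0.194, -0.594, 0.206] pointing down, gripper open.
Joint ranges: [-3.01, 3.01], [-1.01, 2.22], [0.06, 2.58], [-1.02, 4.17], [0.09, 2.62], [-3.14, 3.14]. Speed limits (rad/s): [2.57, 2.57, 3.14, 3.14, 3.14, 3.14].

### API

Orientations are given as a rotation vector (axis times angle).
In Python, from station import ctrl gives the robot as it stands.
- The arm moves only by the tool jog_arm, never from a script. Its argument "plan" is a list of rows, each a list of 7 numbers: the shift along the tool's x, y, z in units of 0.02 m (1.0 is 0.02 m), then the turn, a rotation vector about the tool's x, y, z in units of 45 degrees (1.0 is 45 degrees), then the opening, from -1 (shut) to 1 (fully open). A call has 1 to 8 rows; each row shifts and turns the commanded pose from where the row before left it, along the tool's axes as they then stand; what a row does not reach is not made up. A row lasts 1/10 s, in which the tool goes at most 50 mm and 8.59 degrees, less where a joint would pass 70% of its speed; a pose out of reach is approached as far as the arm can. A call with a number of a shift or a turn outside -1 to 1 is refused whole. A call with a gripper value outside its range is refused whole. The fingers move at their own pace and stop on an object; "grip_force" is the grip in N (left out, the last holds). Time passes only in rows, so rows that do not move let the fingers close. It gives the time, the measured TCP pose, the force, the opening and the grip force at its end, in the units of the state.
- ctrl.get_obs(): the state, without advancing time (a new reading comes with each control period).
- ctrl.get_image(name): name is "side" or "top" or "wrist"; returns (picture, depth): 400x640x3 uint8, red, green, blue; 400x640 float32, m along the optical axis (not along the pixel's ray), 0 where there is no reading.
- ctrl.camera_info(name): a dict with "camera_matrix" (3x3 intrinsics, pixels), "rvec" (rotation vector, rad) and "tvec" (3), from world to camera coordinates, as OpenCV has them; the wrist camera has in their place "T_tool_cam" (4x4, takes a point from camera to tool coordinates, whose origin is the TCP and whose axes are the flange's). Camera axes: x right, y down, z forward; pixel columns grow to the right and rows downward; lengths in m; the calibration is good to about 2 mm. A picture is of the moment at which its call begins: read the wrist's pose just before it. camera_info takes no time and is no camera call.
- ctrl.finish_job(): hands the job in; it is judged then, once.
The state is a dict: "t": time; "q": joint angles; "dq": joint speeds; "effort": joint torques, N m; "tool_pos": TCP position; "tool_rot": TCP orientation; "contact_force": force on the tool from outside, world axes, zero at the start; "wrist_torque": the same for the moment, N m; "opening": finger opening in m; "grip_force": force on a finger pad.
Only numpy, scipy, OpenCV 4.12 (cv2) and the standard library are available. Lean on these libraries where they do the work, as an engineer would, in place of code of your own. Each camera call takes 0.05 s, during which the arm holds its last target. There are 200 camera calls.

## Working session

There is one attempt and no reset: what is moved stays moved. The work goes in short steps, Python scripts to look and compute and a tool call to move; the robot and the scene stay as the last step left them, time stands still between calls to the robot, and variables do not carry over. Pictures are saved under pics/ and viewed, at most 10 in all, crops included, and the job is handed in when it is done.

Besides the shell and the picture viewer there is one more tool, called after ">>>" as name(argument=value, ...) on one line, values as JSON. jog_arm: Moves the arm, as the interface text tells. Shifts and turns lie within -1 to 1; 1 stands for 0.02 m of shift or 45 degrees of turn. Its arguments: {"type":"object","properties":{"plan":{"type":"array"},"grip_force":{"type":"number"}},"required":["plan"]}

```bash
mkdir -p pics; ls; cat > h.py <<'E'
import numpy as np,cv2
from station import ctrl
from scipy.spatial.transform import Rotation as R
def snap(n,tag):
    im,d=ctrl.get_image(n); np.savez(f'pics/{tag}.npz',im=im,d=d)
    cv2.imwrite(f'pics/{tag}.png',im[:,:,::-1]); return im,d
def world(n,d):
    i=ctrl.camera_info(n);K=np.array(i['camera_matrix']);Rm=R.from_rotvec(np.ravel(i['rvec'])).as_matrix();t=np.ravel(i['tvec'])
    v,u=np.mgrid[:d.shape[0],:d.shape[1]]
    c=np.stack([(u-K[0,2])/K[0,0]*d,(v-K[1,2])/K[1,1]*d,d],-1)
    w=(c-t)@Rm; w[d==0]=np.nan; return w
E
python3 - <<'E'
from h import *
snap('top','top0');snap('side','side0')
o=ctrl.get_obs();print(o)
E
```

```text
pics
{'t': 0.1, 'q': array([-1.37399271e+00,  5.32849189e-02,  1.61417275e+00,  2.49307923e-05,
        1.47600179e+00, -1.18993265e-01]), 'dq': array([ 0.00111464, -0.00070171, -0.00268614, -0.00055254,  0.00185682,
       -0.00012818]), 'effort': array([-1.07459611e-03, -3.94906425e+01, -3.71362209e+01, -2.15234272e-04,
        3.96691423e-03, -1.29313392e-06]), 'tool_pos': array([ 0.19399902, -0.59348063,  0.20508008]), 'tool_rot': array([-3.10066843e+00, -4.93696725e-01,  7.50589739e-05]), 'contact_force': array([-0.25966474,  0.06065433, -0.20498777]), 'wrist_torque': array([ 0.02751029, -0.0113924 , -0.0129149 ]), 'grip_force': 0.0, 'opening': 0.08549374737216842}
```

View pics/top0.png

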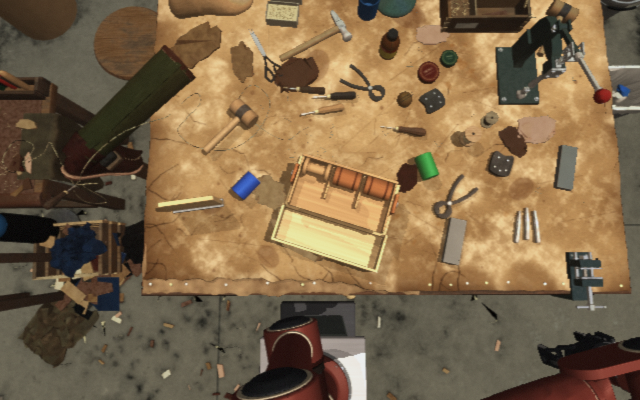

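View pics/side0.png

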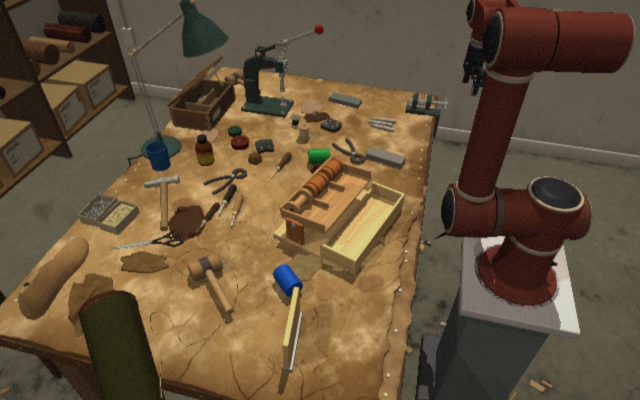

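The top view shows the tray in rows 160–225 (columns 290–398). The waisted part is at about (314,168) in the left lane and the two heads are at about (345,177) and (378,186). The trough faces the robot and the board is at about (190,204). The blue (245,186) and green (427,166) cylinders are look-alikes and stay untouched. Next I'll check enlarged crops and measure.

```bash
python3 - <<'E'
from h import *
z=np.load('pics/top0.npz');im=z['im'];w=world('top',z['d'])
a=cv2.resize(im[150:280,265:405],None,fx=4,fy=4,interpolation=cv2.INTER_CUBIC)
b=cv2.resize(im[190:220,150:230],None,fx=7,fy=7,interpolation=cv2.INTER_CUBIC)
c=np.zeros((600,560,3),np.uint8)
cv2.imwrite('pics/cropA.png',a[:,:,::-1]);cv2.imwrite('pics/cropB.png',b[:,:,::-1])
i=ctrl.camera_info('top');print(i)
# board points: top edge high z
sub=w[190:220,150:230].reshape(-1,3)
for lo,hi in((.1,.13),(.03,.1),):
    s=sub[(sub[:,2]>lo)&(sub[:,2]<hi)];print(lo,len(s))
    if len(s): 
        r=cv2.minAreaRect((s[:,:2]*1000).astype(np.float32));print(r, np.median(s[:,2]))
# stand points
sub=w[150:275,268:402].reshape(-1,3); s=sub[sub[:,2]>0.03]
r=cv2.minAreaRect((s[:,:2]*1000).astype(np.float32));print('stand',r);print(cv2.boxPoints(r))
# table z
print(np.nanmedian(w[215:250,180:240,2]))
E
```

```text
{'camera_matrix': array([[373.95881957,   0.        , 321.85821277],
       [  0.        , 373.95881957, 202.48833286],
       [  0.        ,   0.        ,   1.        ]]), 'rvec': array([ 2.14473445, -2.15344093,  0.12885252]), 'tvec': array([-0.02906208,  0.55828033,  1.11435322])}
0.1 304
((554.8905639648438, 361.86962890625), (15.140751838684082, 158.43768310546875), 7.754950523376465) 0.11361310687813883
0.03 233
((548.3927001953125, 360.2451171875), (12.889985084533691, 157.3160400390625), 11.776243209838867) 0.06651633533392219
stand ((524.7041625976562, -73.32127380371094), (330.52294921875, 269.1549987792969), 72.44715118408203)
[[ 346.55225  -190.30142 ]
 [ 603.1752   -271.47464 ]
 [ 702.8561     43.658875]
 [ 446.23315   124.83209 ]]
-0.0005046671493147148
```

View pics/cropA.png

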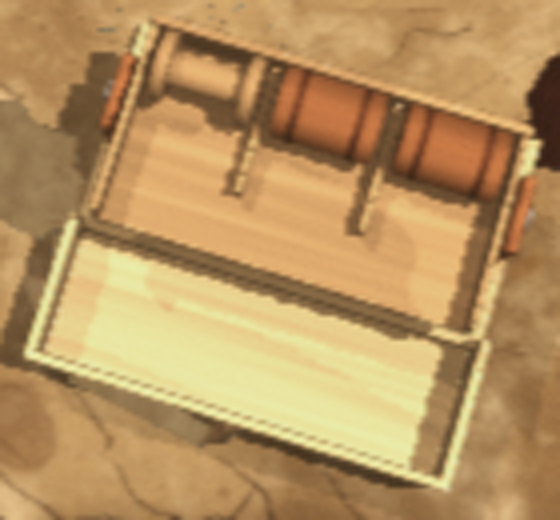

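View pics/cropB.png

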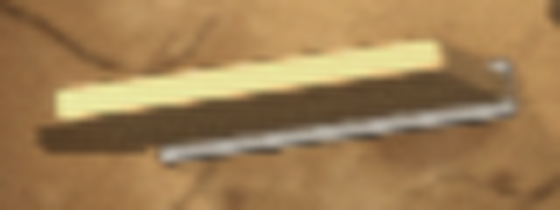

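CropA confirms the waisted bobbin in the left (+y) lane and two banded heads in the middle and right lanes, so the board has to cover y ≈ -130..+30 in the stand frame. CropB shows the board's top edge running from (55,103) to (440,52), with the shoe below it. Next I'll refine the stand pose from depth profiles.

```bash
python3 - <<'E'
from h import *
z=np.load('pics/top0.npz');w=world('top',z['d'])
s=w[145:280,262:408].reshape(-1,3);s=s[~np.isnan(s[:,2])]
a=np.radians(-17.5);o=np.array([.5928,-.0949])
ex=np.array([np.cos(a),np.sin(a)]);ey=np.array([-ex[1],ex[0]])
p=np.c_[(s[:,:2]-o)@ex,(s[:,:2]-o)@ey,s[:,2]]*1000
def prof(sel,ax,lo,hi,st=4):
    q=p[sel];print([(b,int(np.median(q[(abs(q[:,ax]-b)<st/2)][:,2]))) for b in range(lo,hi,st) if (abs(q[:,ax]-b)<st/2).sum()>2])
for y0 in(-94,0,94):
    print('y',y0);prof(abs(p[:,1]-y0)<35,0,-215,85)
print('x -25');prof(abs(p[:,0]+25)<15,1,-175,176)
print('trough');prof(abs(p[:,0]+150)<40,1,-175,176)
for nm,sel in(('front wall',(p[:,0]<-190)&(p[:,2]>50)&(p[:,2]<75)&(abs(p[:,1])<140)),('rear wall',(p[:,0]>40)&(p[:,2]>108)&(abs(p[:,1])<130))):
    q=p[sel];print(nm,len(q),np.polyfit(q[:,1],q[:,0],1),q[:,0].min(),q[:,0].max(),np.median(q[:,2]))
fl=p[(p[:,0]>-88)&(p[:,0]<-55)&(abs(p[:,1])<120)];print('ledge z fit',np.polyfit(fl[:,0],fl[:,2],1))
for x0 in (0,):
  for y0 in(-142,142):
    q=p[(abs(p[:,1]-y0)<12)&(p[:,2]>100)&(p[:,0]<30)&(p[:,0]>-90)]
    print('side',len(q),np.polyfit(q[:,0],q[:,1],1),np.median(q[:,1]))
for n,y0 in(('whet',0),):pass
E
```

```text
y -94
[(-215, 1), (-211, 0), (-207, 2), (-203, 63), (-199, 59), (-195, 18), (-191, 17), (-187, 17), (-183, 19), (-179, 18), (-175, 18), (-171, 18), (-167, 18), (-163, 18), (-159, 18), (-155, 19), (-151, 18), (-147, 18), (-143, 18), (-139, 19), (-135, 19), (-131, 18), (-127, 18), (-123, 18), (-119, 18), (-115, 19), (-111, 19), (-107, 18), (-103, 17), (-99, 21), (-95, 41), (-91, 89), (-87, 91), (-83, 91), (-79, 90), (-75, 89), (-71, 89), (-67, 89), (-63, 88), (-59, 88), (-55, 88), (-51, 87), (-47, 87), (-43, 86), (-39, 87), (-35, 86), (-31, 86), (-27, 86), (-23, 85), (-19, 84), (-15, 84), (-11, 83), (-7, 83), (-3, 83), (1, 109), (5, 121), (9, 127), (13, 130), (17, 132), (21, 134), (25, 134), (29, 134), (33, 134), (37, 132), (41, 130), (45, 128), (49, 122), (53, 117), (57, 113), (61, 112)]
y 0
[(-215, 1), (-211, 0), (-207, 1), (-203, 62), (-199, 62), (-195, 18), (-191, 18), (-187, 19), (-183, 19), (-179, 18), (-175, 19), (-171, 18), (-167, 18), (-163, 18), (-159, 19), (-155, 18), (-151, 19), (-147, 18), (-143, 19), (-139, 19), (-135, 18), (-131, 18), (-127, 19), (-123, 19), (-119, 20), 
[... 2851 characters left out ...]
, (49, 18), (53, 19), (57, 18), (61, 18), (65, 18), (69, 18), (73, 18), (77, 18), (81, 17), (85, 18), (89, 18), (93, 19), (97, 18), (101, 19), (105, 18), (109, 18), (113, 18), (117, 18), (121, 19), (125, 18), (129, 19), (133, 19), (137, 20), (141, 18), (145, 19), (149, 19), (153, 18), (157, 42), (161, 61), (165, 60), (173, 7)]
front wall 258 [ 1.29713651e-03 -2.01910672e+02] -206.09486603763173 -197.7844960871013 62.574953637606235
rear wall 462 [1.65623991e-02 5.30521516e+01] 40.004081019851995 63.25380349753344 115.50698191462136
ledge z fit [  0.2911054  108.08893725]
side 116 [ 2.47492244e-03 -1.40313362e+02] -140.22508607246817
side 108 [2.97701147e-03 1.39814706e+02] 139.27551029530537
```

Depth profiles fit the stated stand dimensions to about 1–2 mm: origin ≈ (0.594,-0.095), yaw ≈ -17.4°. The board is at (0.555,0.362) with yaw ≈ 7.8°. I'm heading to a point above the board.

>>> jog_arm(plan=[[0.8,-1,0,0,0,0,1],[0.8,-1,0,0,0,0,1],[0.8,-1,0,0,0,0,1],[0.8,-1,0,0,0,0,1],[0.8,-1,0,0,0,0,1],[0.8,-1,0,0,0,0,1],[0.8,-1,0,0,0,0,1],[0.8,-1,0,0,0,0,1]])

```text
t: 0.9
tool_pos: [0.2662, -0.4009, 0.2056]
tool_rot: [-3.102, -0.494, 0.0]
contact_force: [1.4, -0.7, 0.6]
opening: 0.0851
grip_force: 0.0
```

>>> jog_arm(plan=[[0.8,-1,0,0,0,0,1],[0.8,-1,0,0,0,0,1],[0.8,-1,0,0,0,0,1],[0.8,-1,0,0,0,0,1],[0.8,-1,0,0,0,0,1],[0.8,-1,0,0,0,0,1],[0.8,-1,0,0,0,0,1],[0.8,-1,0,0,0,0,1]])

```text
t: 1.7
tool_pos: [0.338, -0.2092, 0.2057]
tool_rot: [-3.102, -0.494, 0.0]
contact_force: [0.3, -0.1, -0.7]
opening: 0.0854
grip_force: 0.0
```

>>> jog_arm(plan=[[0.8,-1,0,0,0,0,1],[0.8,-1,0,0,0,0,1],[0.8,-1,0,0,0,0,1],[0.8,-1,0,0,0,0,1],[0.8,-1,0,0,0,0,1],[0.8,-1,0,0,0,0,1],[0.8,-1,0,0,0,0,1],[0.8,-1,0,0,0,0,1]])

```text
t: 2.5
tool_pos: [0.41, -0.0174, 0.2058]
tool_rot: [-3.102, -0.494, 0.001]
contact_force: [-0.3, 0.4, 0.4]
opening: 0.0858
grip_force: 0.0
```

>>> jog_arm(plan=[[0.8,-1,0,0,0,0,1],[0.8,-1,0,0,0,0,1],[0.8,-1,0,0,0,0,1],[0.8,-1,0,0,0,0,1],[0.8,-1,0,0,0,0,1],[0.8,-1,0,0,0,0,1],[0.8,-1,0,0,0,0,1],[0.8,-1,0,0,0,0,1]])

```text
t: 3.3
tool_pos: [0.4819, 0.1743, 0.2056]
tool_rot: [3.102, 0.494, -0.001]
contact_force: [0.4, -0.5, 0.3]
opening: 0.0852
grip_force: 0.0
```

>>> jog_arm(plan=[[0.8,-1,0,0,0,0,1],[0.8,-1,0,0,0,0,1],[0.8,-1,0,0,0,0,1],[0.8,-1,0,0,0,0,1],[0.8,-1,0,0,0,0,1],[0.8,-1,0,0,0,0,1],[0.8,-1,0,0,0,0,1],[0.8,-1,0,0,0,0,1]])

```text
t: 4.1
tool_pos: [0.5539, 0.366, 0.2054]
tool_rot: [3.102, 0.494, -0.002]
contact_force: [0.5, -0.6, 0.0]
opening: 0.0856
grip_force: 0.0
```

>>> jog_arm(plan=[[0,0,0,0,0,-0.177,1],[0,0,0,0,0,-0.177,1],[0,0,0,0,0,-0.177,1],[0,0,0,0,0,-0.177,1],[0,0,0,0,0,-0.177,1],[0,0,0,0,0,-0.177,1],[0,0,0,0,0,-0.177,1],[0,0,0,0,0,-0.177,1]])

```text
t: 4.9
tool_pos: [0.5537, 0.365, 0.2054]
tool_rot: [-2.368, -2.064, 0.002]
contact_force: [-0.2, 0.0, 0.1]
opening: 0.0856
grip_force: 0.0
```

>>> jog_arm(plan=[[0,0,0,0,0,-0.177,1],[0,0,0,0,0,-0.177,1],[0,0,0,0,0,0,1]])

```text
t: 5.2
tool_pos: [0.5537, 0.365, 0.2055]
tool_rot: [-2.066, -2.366, 0.002]
contact_force: [-0.2, -0.7, 0.8]
opening: 0.0855
grip_force: 0.0
```

One close look with the wrist camera to correct the position.

```bash
cat >> h.py <<'E'
def wristw(tag):
    o=ctrl.get_obs();im,d=snap('wrist',tag);i=ctrl.camera_info('wrist');K=np.array(i['camera_matrix']);T=np.array(i['T_tool_cam'])
    v,u=np.mgrid[:400,:640];c=np.stack([(u-K[0,2])/K[0,0]*d,(v-K[1,2])/K[1,1]*d,d],-1)
    t=c@T[:3,:3].T+T[:3,3]; w=t@R.from_rotvec(o['tool_rot']).as_matrix().T+o['tool_pos'];w[d==0]=np.nan
    return im,d,w,t,o
E
python3 - <<'E'
from h import *
im,d,w,t,o=wristw('w1')
R0=R.from_rotvec(o['tool_rot']).as_matrix();print(R0.round(3))
m=(w[...,2]>.106)&(w[...,2]<.122)&(np.hypot(w[...,0]-.555,w[...,1]-.362)<.1)
s=w[m];print(len(s),cv2.minAreaRect((s[:,:2]*1000).astype(np.float32)),np.median(s[:,2]))
s=s[:,:2];c=s.mean(0);U,S,V=np.linalg.svd(s-c,full_matrices=False);print(c,V[0],np.degrees(np.arctan2(V[0,0],-V[0,1])))
E
```

```text
[[-0.134  0.991 -0.001]
 [ 0.991  0.134 -0.001]
 [-0.    -0.001 -1.   ]]
2450 ((556.8714599609375, 363.2640075683594), (13.309502601623535, 158.28118896484375), 7.510767459869385) 0.1147264233231433
[0.55566975 0.3703231 ] [ 0.13002019 -0.99151135] 7.470759032148614
```

View pics/w1.png

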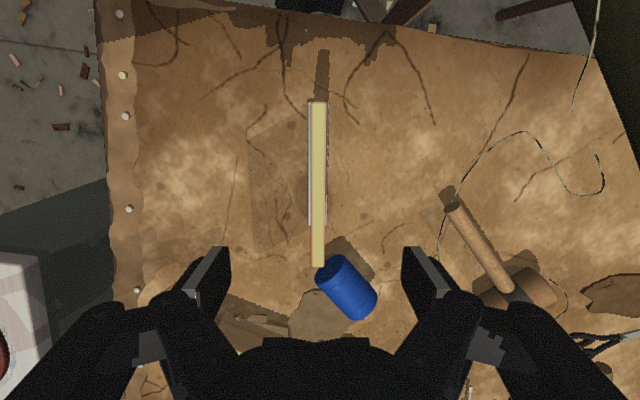

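The wrist view shows the board standing at (318,100–265), centred between the fingers, with the blue look-alike at (346,287) just off its near end and clear of the grip. I correct by 3 mm, descend and grip.

>>> jog_arm(plan=[[-0.12,0.13,0.8,0,0,0,1],[0,0,1,0,0,0,1],[0,0,1,0,0,0,1],[0,0,1,0,0,0,1],[0,0,1,0,0,0,1],[0,0,1,0,0,0,1],[0,0,0.47,0,0,0,1],[0,0,0,0,0,0,1]], grip_force=80)

```text
t: 6.05
tool_pos: [0.5553, 0.3621, 0.0777]
tool_rot: [-2.066, -2.364, 0.007]
contact_force: [0.6, 0.1, -0.6]
opening: 0.085
grip_force: 0.0
```

>>> jog_arm(plan=[[0,0,0,0,0,0,-1],[0,0,0,0,0,0,-1],[0,0,0,0,0,0,-1],[0,0,0,0,0,0,-1],[0,0,0,0,0,0,-1],[0,0,0,0,0,0,-1],[0,0,0,0,0,0,-1],[0,0,0,0,0,0,-1]], grip_force=80)

```text
t: 6.85
tool_pos: [0.5573, 0.3634, 0.0818]
tool_rot: [2.066, 2.366, 0.002]
contact_force: [-1.2, 0.4, 5.5]
opening: 0.0111
grip_force: 81.3
```

>>> jog_arm(plan=[[0,0,-0.5,0,0,0,-1],[0,0,-1,0,0,0,-1],[0,0,-1,0,0,0,-1],[0,0,-1,0,0,0,-1],[0,0,-1,0,0,0,-1],[0,0,-1,0,0,0,-1],[0,0,-1,0,0,0,-1],[0,0,-1,0,0,0,-1]])

```text
t: 7.65
tool_pos: [0.5561, 0.3626, 0.2302]
tool_rot: [-2.066, -2.366, 0.004]
contact_force: [0.0, 0.2, -3.0]
opening: 0.0113
grip_force: 80.3
```

>>> jog_arm(plan=[[0,0,-0.5,0,0,0.14,-1],[0,0,0,0,0,0.14,-1],[0,0,0,0,0,0.14,-1],[0,0,0,0,0,0.14,-1],[0,0,0,0,0,0,-1],[0,0,0,0,0,0,-1]])

```text
t: 8.25
tool_pos: [0.5565, 0.3628, 0.2399]
tool_rot: [-2.531, -1.861, 0.003]
contact_force: [-0.2, -0.6, -3.8]
opening: 0.011
grip_force: 80.3
```

>>> jog_arm(plan=[[-0.5,0.1,0,0,0,0,-1],[-1,0.22,0,0,0,0,-1],[-1,0.22,0,0,0,0,-1],[-1,0.22,0,0,0,0,-1],[-1,0.22,0,0,0,0,-1],[-1,0.22,0,0,0,0,-1],[-1,0.22,0,0,0,0,-1],[-1,0.22,0,0,0,0,-1]])

```text
t: 9.05
tool_pos: [0.5428, 0.2082, 0.241]
tool_rot: [2.533, 1.858, 0.0]
contact_force: [1.0, 0.4, -3.6]
opening: 0.011
grip_force: 80.3
```

>>> jog_arm(plan=[[-1,0.22,0,0,0,0,-1],[-1,0.22,0,0,0,0,-1],[-1,0.22,0,0,0,0,-1],[-1,0.22,0,0,0,0,-1],[-1,0.22,0,0,0,0,-1],[-1,0.22,0,0,0,0,-1],[-1,0.22,0,0,0,0,-1],[-1,0.22,0,0,0,0,-1]])

```text
t: 9.85
tool_pos: [0.5281, 0.0452, 0.2409]
tool_rot: [2.533, 1.858, 0.0]
contact_force: [-0.2, -0.2, -2.2]
opening: 0.011
grip_force: 80.3
```

>>> jog_arm(plan=[[-1,0.22,0,0,0,0,-1],[-1,0.22,0,0,0,0,-1],[-1,0.22,0,0,0,0,-1],[-1,0.22,0,0,0,0,-1],[-1,0.22,0,0,0,0,-1],[-1,0.2,0,0,0,0,-1],[-0.5,0.1,0,0,0,0,-1],[0,0,0,0,0,0,-1]])

```text
t: 10.65
tool_pos: [0.5159, -0.0868, 0.2409]
tool_rot: [2.535, 1.856, 0.0]
contact_force: [0.2, 0.1, -2.5]
opening: 0.0111
grip_force: 80.3
```

```bash
python3 - <<'E'
from h import *
im,d,w,t,o=wristw('w2')
R0=R.from_rotvec(o['tool_rot']).as_matrix();print(o['tool_pos'],R0.round(3))
# board in tool frame: top edge pts
m=(abs(t[...,1])<.03)&(t[...,2]>-.045)&(t[...,2]<-.015)&(t[...,0]>.02)&(t[...,0]<.12)
s=t[m];print('board top',len(s),s.min(0),s.max(0),np.median(s,0))
if len(s)>20: print(np.polyfit(s[:,0],s[:,1],1),np.polyfit(s[:,0],s[:,2],1))
a=np.radians(-17.4);org=np.array([.594,-.0953]);ex=np.array([np.cos(a),np.sin(a)]);ey=np.array([-ex[1],ex[0]])
p=np.dstack([(w[...,:2]-org)@ex,(w[...,:2]-org)@ey,w[...,2]])*1000
np.save('pics/p2.npy',p)
q=p.reshape(-1,3);q=q[~np.isnan(q[:,2])]
fw=q[(abs(q[:,2]-63)<4)&(q[:,0]<-190)&(q[:,0]>-215)&(abs(q[:,1])<140)];print('front',len(fw),fw[:,0].min(),fw[:,0].max(),np.polyfit(fw[:,1],fw[:,0],1))
for y0 in(-47,47):
    dv=q[(abs(q[:,1]-y0)<12)&(q[:,2]>99)&(q[:,2]<112)&(q[:,0]<0)&(q[:,0]>-60)];print('div',y0,len(dv), np.percentile(dv[:,1],[2,50,98]) if len(dv) else '',dv[:,0].min() if len(dv) else '')
E
```

```text
[ 0.51593361 -0.08679125  0.24088875] [[ 0.302  0.953  0.   ]
 [ 0.953 -0.302 -0.   ]
 [ 0.     0.    -1.   ]]
board top 3741 [ 0.02001426 -0.00638946 -0.03521431] [ 0.07988735  0.00765706 -0.02903417] [ 0.05267669  0.00072474 -0.03306763]
[0.00273353 0.00047212] [ 0.00464359 -0.03320143]
front 1686 -206.09699704603344 -196.63981574670387 [ 2.95418593e-03 -2.00802329e+02]
div -47 264 [-50.1407191  -46.27548271 -44.32462077] -46.25465363461283
div 47 274 [43.66115242 46.58659152 48.81088752] -46.219872636923746
```

View pics/w2.png

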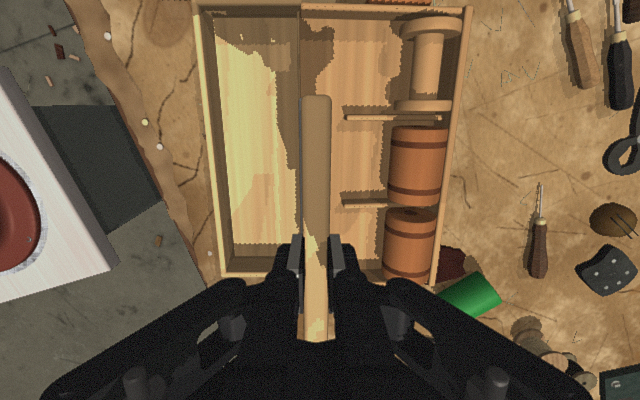

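The board is centred and parallel in the grip. The wrist view shows the tray with the bobbin at (425,65), the heads at (415,165) and (410,245), and the dividers at y ≈ ±46.6. I shift to the target, descend close to the ledge, then go on slowly.

>>> jog_arm(plan=[[-0.8,0.17,0,0,0,0,-1],[-0.84,0.17,0,0,0,0,-1],[0,0,0,0,0,0,-1],[0,0,0.8,0,0,0,-1],[0,0,0.8,0,0,0,-1],[0,0,0.8,0,0,0,-1],[0,0,0.5,0,0,0,-1],[0,0,0,0,0,0,-1]], grip_force=100)

```text
t: 11.5
tool_pos: [0.5115, -0.1178, 0.1795]
tool_rot: [-2.529, -1.856, 0.004]
contact_force: [-0.5, -0.2, -2.6]
opening: 0.0101
grip_force: 102.2
```

>>> jog_arm(plan=[[0,0,0.2,0,0,0,-1],[0,0,0.2,0,0,0,-1],[0,0,0.1,0,0,0,-1],[0,0,0.1,0,0,0,-1],[0,0,0,0,0,0,-1]])

```text
t: 12.0
tool_pos: [0.5137, -0.119, 0.1718]
tool_rot: [2.532, 1.858, 0.001]
contact_force: [-1.0, 0.4, 2.0]
opening: 0.0105
grip_force: 102.6
```

Contact came at the predicted height, so the board is on the ledge. Now I tip the tray.

>>> jog_arm(plan=[[0,0,0.1,0,0,0,-1],[0,0,0.15,0,0,0,-1],[0,0,0.15,0,0,0,-1],[0,0,0.15,0,0,0,-1],[0,0,0.15,0,0,0,-1],[0,0,0.15,0,0,0,-1],[0,0,0.1,0,0,0,-1],[0,0,0.05,0,0,0,-1]])

```text
t: 12.8
tool_pos: [0.5128, -0.1186, 0.1503]
tool_rot: [-2.532, -1.858, 0.001]
contact_force: [-0.9, 0.3, 3.0]
opening: 0.0101
grip_force: 102.9
```

>>> jog_arm(plan=[[0,0,0,0,0,0,-1],[0,0,0,0,0,0,-1],[0,0,0,0,0,0,-1],[0,0,0,0,0,0,-1],[0,0,0,0,0,0,-1],[0,0,0,0,0,0,-1]])

```text
t: 13.4
tool_pos: [0.513, -0.1187, 0.1507]
tool_rot: [-2.533, -1.858, 0.0]
contact_force: [-0.4, -0.3, 2.3]
opening: 0.0102
grip_force: 102.9
```

```bash
python3 - <<'E'
from h import *
snap('side','s2')
z=np.load('pics/s2.npz');im=z['im'];cv2.imwrite('pics/s2c.png',cv2.resize(im[130:280,250:430],None,fx=3.5,fy=3.5)[:,:,::-1])
E
```

```text
(no output)
```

View pics/s2c.png

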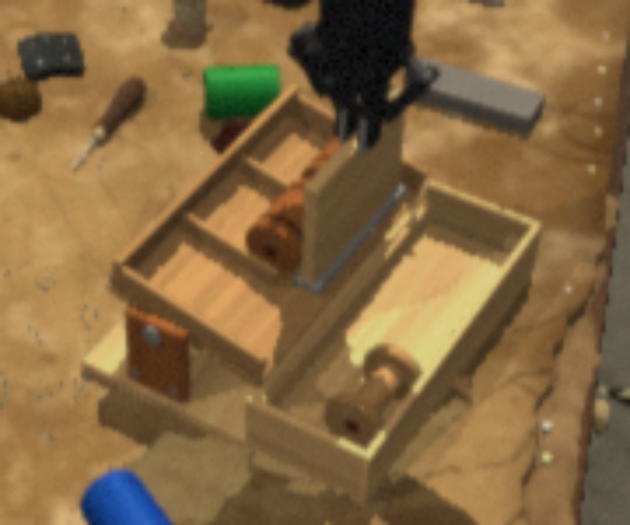

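The bobbin lies in the trough (crop ~(375,390)) and both heads rest against the board on the tipped tray. I raise the board slowly so the tray returns gently.

>>> jog_arm(plan=[[0,0,-0.06,0,0,0,-1],[0,0,-0.08,0,0,0,-1],[0,0,-0.08,0,0,0,-1],[0,0,-0.08,0,0,0,-1],[0,0,-0.08,0,0,0,-1],[0,0,-0.08,0,0,0,-1],[0,0,-0.08,0,0,0,-1],[0,0,-0.08,0,0,0,-1]])

```text
t: 14.25
tool_pos: [0.5132, -0.1187, 0.1632]
tool_rot: [2.533, 1.859, 0.0]
contact_force: [-0.4, 0.5, -0.3]
opening: 0.0102
grip_force: 102.6
```

>>> jog_arm(plan=[[0,0,-0.08,0,0,0,-1],[0,0,-0.08,0,0,0,-1],[0,0,-0.08,0,0,0,-1],[0,0,-0.08,0,0,0,-1],[0,0,-0.08,0,0,0,-1],[0,0,-0.08,0,0,0,-1],[0,0,0,0,0,0,-1],[0,0,0,0,0,0,-1]])

```text
t: 15.05
tool_pos: [0.513, -0.1188, 0.1724]
tool_rot: [-2.533, -1.858, 0.0]
contact_force: [-0.4, -0.5, -2.1]
opening: 0.0103
grip_force: 102.3
```

>>> jog_arm(plan=[[0,0,0,0,0,0,-1],[0,0,0,0,0,0,-1],[0,0,0,0,0,0,-1],[0,0,0,0,0,0,-1],[0,0,0,0,0,0,-1],[0,0,-0.05,0,0,0,-1],[0,0,-0.1,0,0,0,-1],[0,0,-0.1,0,0,0,-1]])

```text
t: 15.85
tool_pos: [0.5132, -0.1188, 0.1781]
tool_rot: [2.533, 1.859, 0.0]
contact_force: [0.4, 0.4, -2.0]
opening: 0.0102
grip_force: 102.2
```

```bash
python3 - <<'E'
from h import *
z,d=snap('side','s3')
cv2.imwrite('pics/s3c.png',cv2.resize(z[130:280,250:430],None,fx=3.5,fy=3.5)[:,:,::-1])
E
```

```text
(no output)
```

View pics/s3c.png

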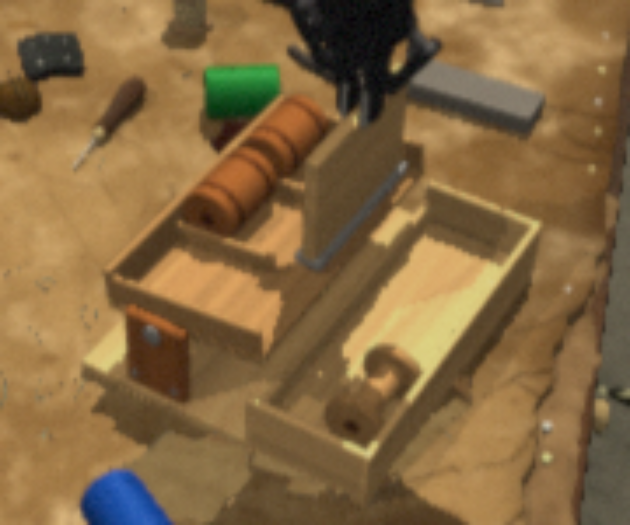

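The heads are back at the rear wall, the tray is at rest and the bobbin is in the trough. I take the board back.

>>> jog_arm(plan=[[0,0,-0.6,0,0,0,-1],[0,0,-1,0,0,0,-1],[0,0,-1,0,0,0,-1],[0,0,-0.5,0,0,0,-1],[0.63,-0.13,0,0,0,0,-1],[1,-0.22,0,0,0,0,-1],[1,-0.22,0,0,0,0,-1],[1,-0.22,0,0,0,0,-1]])

```text
t: 16.7
tool_pos: [0.5192, -0.043, 0.2385]
tool_rot: [-2.531, -1.858, 0.002]
contact_force: [-0.4, 0.3, -2.8]
opening: 0.0105
grip_force: 102.2
```

>>> jog_arm(plan=[[1,-0.22,0,0,0,0,-1],[1,-0.22,0,0,0,0,-1],[1,-0.22,0,0,0,0,-1],[1,-0.22,0,0,0,0,-1],[1,-0.22,0,0,0,0,-1],[1,-0.22,0,0,0,0,-1],[1,-0.22,0,0,0,0,-1],[1,-0.22,0,0,0,0,-1]])

```text
t: 17.5
tool_pos: [0.5333, 0.1202, 0.2384]
tool_rot: [-2.531, -1.858, 0.003]
contact_force: [0.1, 0.5, -2.5]
opening: 0.0102
grip_force: 102.2
```

>>> jog_arm(plan=[[1,-0.22,0,0,0,0,-1],[1,-0.22,0,0,0,0,-1],[1,-0.22,0,0,0,0,-1],[1,-0.22,0,0,0,0,-1],[1,-0.22,0,0,0,0,-1],[1,-0.22,0,0,0,0,-1],[1,-0.22,0,0,0,0,-1],[1,-0.22,0,0,0,0,-1]])

```text
t: 18.3
tool_pos: [0.5475, 0.2832, 0.2382]
tool_rot: [-2.531, -1.859, 0.004]
contact_force: [-0.3, 0.6, -2.1]
opening: 0.0106
grip_force: 102.2
```

>>> jog_arm(plan=[[1,-0.22,0,0,0,0,-1],[1,-0.22,0,0,0,0,-1],[1,-0.22,0,0,0,0,-1],[0.5,-0.11,0,0,0,0,-1],[0,0,0,0,0,0,-1],[0,0,0,0,0,0,-1]])

```text
t: 18.9
tool_pos: [0.555, 0.3528, 0.2397]
tool_rot: [2.532, 1.858, -0.001]
contact_force: [0.6, 0.7, -2.7]
opening: 0.0102
grip_force: 102.2
```

>>> jog_arm(plan=[[0,0,0,0,0,-0.14,-1],[0,0,0,0,0,-0.14,-1],[0,0,0,0,0,-0.14,-1],[0,0,0,0,0,-0.14,-1],[0,0,0,0,0,0,-1],[0,0,0,0,0,0,-1]])

```text
t: 19.5
tool_pos: [0.5551, 0.3523, 0.24]
tool_rot: [2.07, 2.363, 0.0]
contact_force: [0.6, 0.2, -2.4]
opening: 0.0101
grip_force: 102.2
```

>>> jog_arm(plan=[[0.5,0.15,0.5,0,0,0,-1],[0,0,1,0,0,0,-1],[0,0,1,0,0,0,-1],[0,0,1,0,0,0,-1],[0,0,1,0,0,0,-1],[0,0,1,0,0,0,-1],[0,0,1,0,0,0,-1],[0,0,0.7,0,0,0,-1]])

```text
t: 20.3
tool_pos: [0.5555, 0.3633, 0.093]
tool_rot: [-2.066, -2.365, 0.004]
contact_force: [-0.4, -0.4, -1.7]
opening: 0.0111
grip_force: 102.2
```

>>> jog_arm(plan=[[0,0,0.2,0,0,0,-1],[0,0,0.2,0,0,0,-1],[0,0,0.15,0,0,0,-1],[0,0,0.1,0,0,0,-1],[0,0,0.05,0,0,0,-1],[0,0,0,0,0,0,-1]])

```text
t: 20.9
tool_pos: [0.5568, 0.3634, 0.0823]
tool_rot: [2.066, 2.366, 0.001]
contact_force: [-0.2, -0.2, -3.2]
opening: 0.0106
grip_force: 102.2
```

>>> jog_arm(plan=[[0,0,0.04,0,0,0,-1],[0,0,0.02,0,0,0,-1],[0,0,0,0,0,0,-1]])

```text
t: 21.2
tool_pos: [0.5572, 0.3635, 0.0819]
tool_rot: [2.066, 2.366, 0.002]
contact_force: [-1.4, -0.4, 3.1]
opening: 0.0102
grip_force: 102.9
```

>>> jog_arm(plan=[[0,0,0,0,0,0,-0.4],[0,0,0,0,0,0,0],[0,0,0,0,0,0,0.5],[0,0,0,0,0,0,1],[0,0,0,0,0,0,1],[0,0,0,0,0,0,1],[0,0,0,0,0,0,1],[0,0,0,0,0,0,1]])

```text
t: 22.0
tool_pos: [0.5566, 0.3633, 0.0806]
tool_rot: [2.066, 2.366, 0.0]
contact_force: [0.1, -0.5, 0.3]
opening: 0.0853
grip_force: 0.0
```

>>> jog_arm(plan=[[0,0,-0.5,0,0,0,1],[0,0,-1,0,0,0,1],[0,0,-1,0,0,0,1],[0,0,-1,0,0,0,1],[0,0,-1,0,0,0,1],[0,0,-1,0,0,0,1],[0,0,-0.5,0,0,0,1],[0,0,0,0,0,0,1]])

```text
t: 22.8
tool_pos: [0.5577, 0.3639, 0.2035]
tool_rot: [2.065, 2.365, 0.006]
contact_force: [0.1, 0.2, -0.1]
opening: 0.0856
grip_force: 0.0
```

```bash
python3 - <<'E'
from h import *
im,d,w,t,o=wristw('w4')
m=(w[...,2]>.106)&(w[...,2]<.122)&(np.hypot(w[...,0]-.555,w[...,1]-.362)<.1)
s=w[m];print(o['tool_pos'],o['contact_force'],len(s),cv2.minAreaRect((s[:,:2]*1000).astype(np.float32)),np.median(s[:,2]))
snap('side','s4')
E
```

```text
[0.55769597 0.36389623 0.20346373] [ 0.12350106  0.23485192 -0.12462795] 2538 ((557.0948486328125, 363.2506408691406), (13.992109298706055, 158.67979431152344), 7.614824295043945) 0.11469014851904266
```

View pics/s4.png

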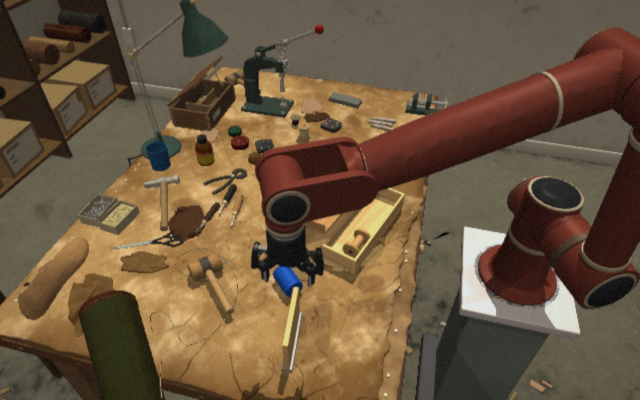

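The board stands upright within 1 mm of its start, the bobbin is in the trough at (357,240), and the gripper is clear. I hand in the job.

```bash
python3 -c "
from station import ctrl
print(ctrl.finish_job())"
```

```text
the job is handed in; nothing more can be done
None
```

The job is handed in, with no verdict returned: in the last pictures the bobbin lay in the trough, both heads were at the rear of the tray, the tray was at rest, and the board stood released within about 1 mm of where it started.

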